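# Square up a post on its foot plate

## Task

The steel post leans on its foot plate; its single pivot bolt is only nipped up, so it stays where it is pushed. Pick up the try square, stand its stock flat on the plate and press it into the corner so that the blade swings the post upright and lies flush against it with the stock still flat on the plate, and finish with the gripper still holding it there, pressed lightly but steadily against both plate and post, ready for tacking. Move the post with the square only, and leave the other tools on the bench where they are.

Things in the scene. Friction and masses are not known exactly. Their poses are not given: they have to be found in the camera images.
- square: Try square, 0.4 kg, standing on its stock: aluminium bar 140 long (x), 22 wide (y), 36 high. Steel blade 4 thick (y), 32 wide (x) rises from one end to 200 above the underside, outer edge flush with the stock's end. Origin: outside corner (foot of the blade's outer edge, mid-width, underside). x points out through that edge (stock from x=0 to -140), z up the blade. Faces: z=0 and x=0.
- square_grip (a point): Good place to grip the square: on the stock, 95 mm behind the outer edge, 24 mm above the underside, mid-width; fingers close across the 22 mm width (square's y). The blade rises 63 mm ahead of it, so a bulky gripper may lean back (away from the blade) a little.
- foot_plate: Steel plate 290 x 110 x 12 mm, fixed to the bench at varying yaw. Origin: on the bench under the inside corner, mid-width. x points from the open side (where the square goes) to the post: plate from x=-205 to 85, y=-55 to 55, top z=12. Two ears 6 thick, 50 high, at y=+-24.5, x=2 to 38, carry the pivot bolt; two strap clamps hold the end behind the post.
- corner (a point): The inside corner: top of the plate (12 mm above the bench), mid-width, at the foot of the post's near face when the post is upright; axes as the plate's. When the square is home its origin and axes coincide with these.
- post (a joint): Lean of the post about its bolt, rad: 0 = square to the plate, positive = leaning over the open side; starts at 0.05 to 0.14. The bolt rubs: about 0.2 N m moves the post, and it stays where left. Pivot 20 mm behind the near face, 30 mm above the plate.
- post_top (a point): Middle of the top edge of the post's near face (the one facing the open side). The post is a 40 x 40 mm square steel tube from 4 to 240 mm above the plate.
- hammer: Hammer 260 mm long, head 90 mm across, 26 high, lying beyond the work, a bystander; origin mid-length on its underside, x towards the head.
- oil_bottle: White bottle 56 mm across, 150 high, a bystander; origin at its foot.
- rivet_tin: Open steel tin 80 mm across, 70 high, a bystander; origin at its foot.
- spanner: Spanner 180 mm long, 8 thick, lying on the bench to the left, on the robot's side of the plate, a bystander; origin mid-length on its underside, x along it.

How it is judged:
On the way:
1. the square is lifted off the bench in the gripper (height (world z) of square above 0.016 m and contact force between the fingers and square above 2 N), for 0.2 s.
At the end, for the whole second after the job is handed in: Gripper still holds the square (>2 N), which presses on plate and on post with 1 to 40 N each; post within 0.015 rad of square, blade within 0.015 rad of vertical; the square's corner within 4 mm (x), 12 mm (y), 3 mm (z) of the inside corner, and pointing at the post within 0.07 rad (contact force between square and foot_plate_c0 between 1 and 40 N and contact force between square and post_c0 between 1 and 40 N and contact force between the fingers and square above 2 N and value of joint post between -0.015 and 0.015 rad and angle between square's own z axis and vertical below 0.015 rad and angle between the x axis of square and the x axis of foot_plate, either way round below 0.07 rad and x of square in the frame of corner between -0.004 and 0.004 m and y of square in the frame of corner between -0.012 and 0.012 m and z of square in the frame of corner between -0.003 and 0.003 m); the arm keeps its last pose, push and grip.
It fails at once if the post is pushed by the gripper or arm instead of the square (contact force between the arm and post_c0 above 1 N).
It fails at once if the post is pushed by the gripper or arm instead of the square (contact force between the fingers and post_c0 above 1 N).
It fails at once if another tool on the bench is moved by more than 20 mm (distance of any of hammer, oil_bottle, rivet_tin, spanner from where it was at the start of the episode above 0.02 m).
It also fails if it takes over 48 s, if anything falls off the work surface, if the arm or the gripper's body presses on something with over 40 N, if the wrist force passes 120 N, or if a joint passes its speed limit or range.

## Robot

A 6-joint arm with a two-finger parallel gripper is mounted at the origin on the work surface. World frame = base frame: x ahead of the robot, y to its left, z up, the work surface at z = 0. Lengths are in m, angles in rad, forces in N, time in s.
With the tool pointing down it reaches from about 0.35 to 0.8 m from the base axis. Payload 7.3 kg.
Tool frame: the origin (TCP) lies at the very end of the fingers, on their centre line; the grasp point (between the pads) lies 19 mm behind it; z points along the fingers, x is the direction in which the jaws open and shut, and the axes are right-handed (so a half turn about z gives the same grasp; the last joint's range is limited). The gripper opens to 85 mm and grips with 20 to 120 N. Pads are 22 mm wide; open, the fingers measure 114 mm over their backs; the gripper's body (76 mm by 85 mm) begins 54 mm behind the grasp point. The pads swing forward as they close: fully open they stand 13 mm farther back than shut.
Start: joints at [-1.428, 0.342, 1.524, -0, 1.275, -0.146], TCP at [0.15, -0.503, 0.231] pointing down, gripper open.
Joint ranges: [-2.53, 2.53], [-0.77, 2.02], [0.04, 2.7], [-1, 4.14], [0.28, 2.66], [-3.11, 3.11]. Speed limits (rad/s): [2.57, 2.57, 3.14, 3.14, 3.14, 3.14].

## Interface

Orientations are given as [roll, pitch, yaw] about the fixed x, y, z axes, in that order (R = Rz(yaw) Ry(pitch) Rx(roll)).
In Python, from rig import get_obs, camera, get_calibration, close_job gives the robot as it stands. The module is installed in compiled form; this text tells all that it offers.
- The arm moves only by the tool move_arm, never from a script. Its argument "steps" is a list of rows, each an object of numbers: "tx", "ty", "tz": the shift along the tool's x, y, z in mm; "rx", "ry", "rz": the turn, a rotation vector about the tool's x, y, z in rad. A call has exactly 10 rows; each row is the pose to reach, as a shift and turn from the pose commanded when the call began, along the tool's axes at that moment; what a row does not reach only later rows make up. A row lasts 1/8 s, in which the tool goes at most 62.5 mm and 10.7 degrees, less where a joint would pass 70% of its speed; a pose out of reach is approached as far as the arm can. A call with a gripper value outside its range is refused whole. "fingers" is the opening, from 0 (shut) to 1 (fully open), set as the call begins (left out, the last holds). The fingers move at their own pace and stop on an object; "newtons" is the grip in N (left out, the last holds). Time passes only in rows, so rows that repeat a pose let the fingers close, or fill a call up. It gives the time, the measured TCP pose, the force and the opening at its end, in the units of the state.
- get_obs(): the state, without advancing time (a new reading comes with each control period).
- camera(name): name is "scene" or "top"; returns (picture, depth): 400x640x3 uint8, red, green, blue; 400x640 float32, m along the optical axis (not along the pixel's ray), 0 where there is no reading.
- get_calibration(name): a dict with "K" (3x3 intrinsics, pixels), "cam_to_world" (4x4, takes a point from camera to world coordinates). Camera axes: x right, y down, z forward; pixel columns grow to the right and rows downward; lengths in m; the calibration is good to about 2 mm. A picture is of the moment at which its call begins. get_calibration takes no time and is no camera call.
- close_job(): hands the job in, once; it reports no verdict.
The state is a dict: "time_s": time; "q": joint angles; "qd": joint speeds; "joint_efforts": joint torques, N m; "position": TCP position; "orientation": TCP orientation; "wrist_force": force on the tool from outside, world axes, zero at the start; "ft_torque": the same for the moment, N m; "opening": finger opening in m.
Only numpy, scipy, OpenCV 4.12 (cv2) and the standard library are available. Lean on these libraries where they do the work, as an engineer would, in place of code of your own. Each camera call takes 0.05 s, during which the arm holds its last target. There are 200 camera calls.

## Working session

There is one attempt and no reset: what is moved stays moved. The work goes in short steps, Python scripts to look and compute and a tool call to move; the robot and the scene stay as the last step left them, time stands still between calls to the robot, and variables do not carry over. Pictures are saved under pics/ and viewed, about 8 in all and at most 12, crops included, and the job is handed in when it is done.

Besides the shell and the picture viewer there is one more tool, called after ">>>" by a JSON object that holds its "op" and its "data". move_arm: Moves the arm, as the interface text tells. Its arguments: {"type":"object","properties":{"steps":{"type":"array"},"fingers":{"type":"number"},"newtons":{"type":"number"}},"required":["steps"]}

```bash
mkdir -p pics; cat > h.py <<'E'
import numpy as np, cv2
from rig import *
from scipy.spatial.transform import Rotation as R
def snap(n,tag):
    p,d=camera(n); np.savez(f'{tag}.npz',p=p,d=d)
    cv2.imwrite(f'pics/{tag}.png',p[:,:,::-1]); return p,d
def cloud(n,d):
    c=get_calibration(n);K=c['K'];T=c['cam_to_world']
    v,u=np.mgrid[:400,:640]
    P=np.stack([(u-K[0,2])/K[0,0]*d,(v-K[1,2])/K[1,1]*d,d],-1)
    return P@T[:3,:3].T+T[:3,3]
E
python3 - <<'E'
from h import *
snap('scene','s0');snap('top','t0')
for n in('scene','top'):
    c=get_calibration(n);print(np.round(c['K'],1).tolist(),np.round(c['cam_to_world'],3).tolist())
E
```

```text
[[511.5, 0.0, 313.3], [0.0, 511.5, 201.9], [0.0, 0.0, 1.0]] [[-0.694, 0.613, -0.379, 1.116], [0.72, 0.583, -0.376, 0.531], [-0.009, -0.534, -0.845, 1.377], [0.0, 0.0, 0.0, 1.0]]
[[400.0, 0.0, 322.5], [0.0, 400.0, 202.8], [0.0, 0.0, 1.0]] [[0.014, -0.978, 0.209, 0.315], [-1.0, -0.015, -0.001, -0.021], [0.004, -0.209, -0.978, 1.278], [0.0, 0.0, 0.0, 1.0]]
```

View pics/s0.png

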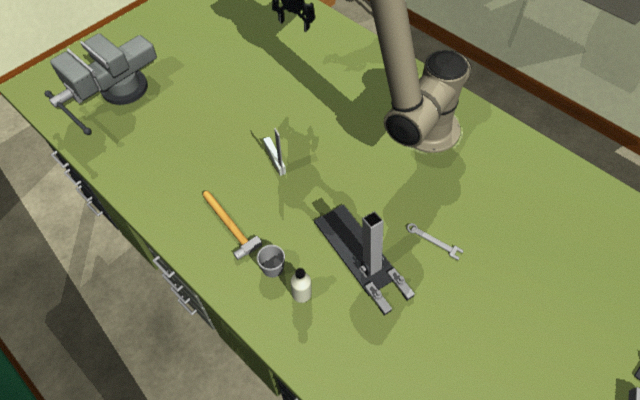

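View pics/t0.png

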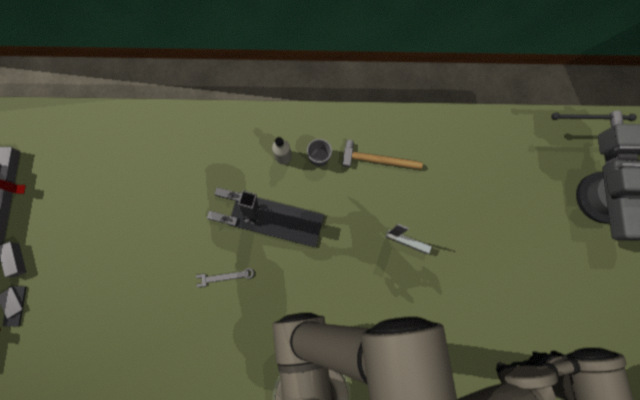

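The pictures show the plate with its post at top-view (248,205) and its open end near (323,230). The square's blade is at (398,231), with the stock running to (431,250). The hammer, tin and bottle are beyond the plate and the spanner is on the robot's side.

```bash
cat > meas.py <<'E'
from h import *
def rect(P):
    (c,s,a)=cv2.minAreaRect((P[:,:2]*1000).astype(np.float32)); return np.round(c,1),np.round(s,1),round(a,1)
def boxes(tag):
    return np.load(tag+'.npz')
E
python3 - <<'E'
from meas import *
for n,t in(('top','t0'),('scene','s0')):
    d=boxes(t)['d'];W=cloud(n,d);print(n,(d==0).mean())
    X,Y,Z=W[...,0],W[...,1],W[...,2]
    # bench check
    m=(abs(Z)<.02)&(X>.3)&(X<.4)&(abs(Y)<.1);print('bench',np.median(Z[m]))
    u,v={'top':((380,440),(222,256)),'scene':((255,292),(122,180))}[n]
    sub=W[v[0]:v[1],u[0]:u[1]].reshape(-1,3)
    for lo,hi in((.026,.046),(.06,.16),(.17,.25)):
        q=sub[(sub[:,2]>lo)&(sub[:,2]<hi)]
        if len(q)>3:print('sq',lo,len(q),np.median(q[:,2]),rect(q),q.mean(0).round(3))
    u,v={'top':((200,335),(180,250)),'scene':((310,418),(200,315))}[n]
    sub=W[v[0]:v[1],u[0]:u[1]].reshape(-1,3)
    q=sub[(sub[:,2]>.007)&(sub[:,2]<.018)];print('plate',len(q),np.median(q[:,2]),rect(q))
    for lo in(.08,.12,.16,.2,.24):
        q=sub[(sub[:,2]>lo)&(sub[:,2]<lo+.02)]
        if len(q)>3:print('post',lo,len(q),rect(q),q.mean(0).round(3))
p=boxes('t0')['p'];a=cv2.resize(p[180:260,190:450],None,fx=3,fy=3,interpolation=2)
b=cv2.resize(boxes('s0')['p'][190:320,300:430],None,fx=2.6,fy=2.6,interpolation=2)
c=cv2.resize(boxes('s0')['p'][120:180,240:300],None,fx=5.6,fy=5.6,interpolation=2)
o=np.zeros((580,780,3),np.uint8);o[:240]=a;o[240:578,:338]=b;o[240:576,400:736]=c
cv2.imwrite('pics/c0.png',o[:,:,::-1])
E
```

```text
top 0.0041015625
bench 0.0003548897784757532
sq 0.026 297 0.036290139335510174 (array([ 463.9, -291.5]), array([140. ,  22.6]), 67.6) [ 0.46  -0.297  0.036]
sq 0.06 80 0.11275767334925235 (array([ 482.3, -240.6]), array([32.5,  5.7]), 60.0) [ 0.483 -0.24   0.112]
sq 0.17 45 0.1937569420769285 (array([ 483.7, -241.3]), array([31.7,  4.7]), 68.7) [ 0.483 -0.241  0.191]
plate 2485 0.012130805892937913 (array([548. , 158.4]), array([210.6, 430.1]), 0.8)
post 0.08 16 (array([533.1, 192.4]), array([23.6, 49.4]), 26.4) [0.533 0.194 0.089]
post 0.12 19 (array([533.3, 187.3]), array([24.7, 51.9]), 27.8) [0.531 0.191 0.13 ]
post 0.16 22 (array([532.8, 181.6]), array([26.6, 54. ]), 29.5) [0.531 0.185 0.169]
post 0.2 22 (array([530.2, 176.2]), array([23.3, 50.3]), 27.1) [0.529 0.177 0.21 ]
post 0.24 235 (array([542.8, 177.4]), array([39.6, 40.3]), 75.5) [0.542 0.177 0.25 ]
scene 0.00411328125
bench 0.000788485607464251
sq 0.026 216 0.036203056802196376 (array([ 465.8, -293.8]), array([144.1,  24. ]), 68.5) [ 0.465 -0.298  0.036]
sq 0.06 86 0.11386398704651735 (array([ 484.8, -244.1]), array([35.8,  6.3]), 71.4) [ 0.487 -0.242  0.111]
sq 0.17 38 0.19078856317618997 (array([ 485.4, -242.9]), array([33.9,  5.3]), 68.9) [ 0.486 -0.242  0.19 ]
plate 2483 0.012399724039605209 (array([526.2, 159. ]), array([376.3, 324.4]), 43.4)
post 0.08 80 (array([629.8, 164. ]), array([ 39.2, 216.7]), 65.0) [0.578 0.198 0.09 ]
post 0.12 82 (array([558.8, 199.3]), array([29.1, 53.7]), 32.8) [0.558 0.201 0.13 ]
post 0.16 83 (array([557.3, 194.1]), array([28.2, 51.7]), 35.8) [0.556 0.195 0.17 ]
post 0.2 88 (array([556.6, 185.9]), array([29.4, 54.1]), 30.0) [0.556 0.189 0.21 ]
post 0.24 251 (array([543.9, 175.7]), array([43.4, 41.8]), 76.6) [0.546 0.177 0.25 ]
```

View pics/c0.png

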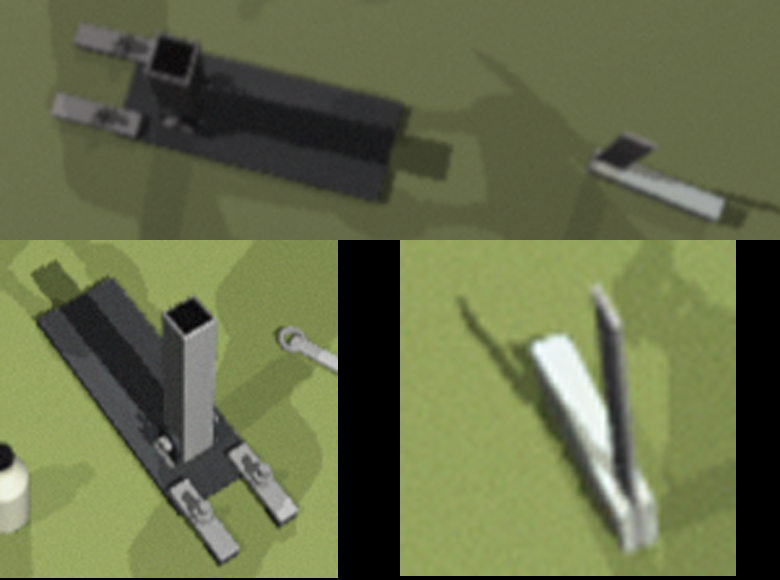

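```bash
python3 - <<'E'
from meas import *
for n,t in(('top','t0'),('scene','s0')):
    W=cloud(n,boxes(t)['d']);Z=W[...,2]
    u,v={'top':((225,335),(185,250)),'scene':((310,418),(200,315))}[n]
    m=np.zeros(Z.shape,np.uint8);m[v[0]:v[1],u[0]:u[1]]=((Z>.0075)&(Z<.017))[v[0]:v[1],u[0]:u[1]]
    m=cv2.morphologyEx(m,cv2.MORPH_OPEN,np.ones((3,3)))
    k,L,S,_=cv2.connectedComponentsWithStats(m);i=1+S[1:,4].argmax()
    q=W[L==i];print(n,len(q),rect(q))
    # oriented: rotate coarse then fit sides
    for it,yaw in enumerate((np.radians(75),None,None)):
        if yaw is None: yaw=y2
        D=np.array([np.cos(yaw),np.sin(yaw)]);N=np.array([-D[1],D[0]])
        s=q[:,:2]@D;w=q[:,:2]@N;s0=np.percentile(s,.5)
        b=np.arange(s0+.01,s0+.13,.008);lo=[];hi=[]
        for x in b:
            k=w[(s>=x)&(s<x+.008)];lo.append(k.min());hi.append(k.max())
        a1=np.polyfit(b,lo,1);a2=np.polyfit(b,hi,1);y2=yaw+np.arctan((a1[0]+a2[0])/2)
    print('yaw',np.degrees(yaw),'width',np.mean(hi)-np.mean(lo),'smin',s.min(),s0,'smax',s.max())
    mid=(np.mean(hi)+np.mean(lo))/2
    O=D*(s.min()+.205)+N*mid;print('corner',O.round(4))
    M=np.array([[*D,0],[*N,0],[0,0,1]])
    Q=(W.reshape(-1,3)-[*O,.012])@M.T
    g=Q[(abs(Q[:,0])<.1)&(abs(Q[:,1])<.05)]
    tp=g[(g[:,2]>.232)&(g[:,2]<.25)];print('post top local min/max/mean',tp.min(0).round(4),tp.max(0).round(4),tp.mean(0).round(4))
    for z in(.08,.12,.16,.2):
        h=g[abs(g[:,2]-z)<.015];print(z,len(h),h.min(0).round(4)[:2],h.max(0).round(4)[:2])
o=get_obs();print(o['position'],o['orientation'],o['opening'],R.from_euler('xyz',o['orientation']).as_matrix().round(3))
E
```

```text
top 2109 (array([530.8, 126.5]), array([289.3, 110.7]), 76.4)
yaw 74.03794174217558 width 0.10552028803358021 smin 0.12309832066274831 0.12560593933987943 smax 0.4124850728664255
corner [0.5502 0.1839]
post top local min/max/mean [-0.028  -0.0151  0.232 ] [0.0111 0.0255 0.2452] [-0.0087  0.0061  0.2384]
0.08 24 [-0.0086 -0.0065] [0.0296 0.0268]
0.12 31 [-0.0151 -0.0105] [0.0259 0.0267]
0.16 32 [-0.0202 -0.0124] [0.0214 0.0265]
0.2 34 [-0.0255 -0.0085] [0.0134 0.0263]
scene 1223 (array([527.8, 109.6]), array([262.2, 111. ]), 76.1)
yaw 77.04281290054593 width 0.09148182486227885 smin 0.09395402621420633 0.09791890245064976 smax 0.35544902180206206
corner [0.5486 0.1805]
post top local min/max/mean [-0.0275 -0.0172  0.2321] [0.015  0.0243 0.2463] [-0.004   0.0023  0.2387]
0.08 111 [-0.0033 -0.0179] [0.0383 0.0211]
0.12 129 [-0.0086 -0.0179] [0.0329 0.0232]
0.16 118 [-0.0126 -0.0178] [0.0266 0.0232]
0.2 137 [-0.0241 -0.0187] [0.0211 0.0215]
[ 0.14947519 -0.50286524  0.2306932 ] [-3.14137649e+00  1.42067668e-03 -1.28197825e+00] 0.08528639754863322 [[ 0.285 -0.959 -0.   ]
 [-0.959 -0.285  0.001]
 [-0.001 -0.    -1.   ]]
```

```bash
cat >> h.py <<'E'
def sqR(yaw,lean):
    # tool axes for square yaw & gripper lean
    c,s=np.cos(yaw),np.sin(yaw)
    B=np.array([[s,-c,0],[-c,-s,0],[0,0,-1]]).T   # columns tool x=-ysq, y=-xsq, z=down
    return B@R.from_rotvec([lean,0,0]).as_matrix()
def tcp_for(sq,yaw,lean,grip=(-.095,0,.024)):
    c,s=np.cos(yaw),np.sin(yaw)
    g=np.array(sq)+np.array([[c,-s,0],[s,c,0],[0,0,1]])@grip
    M=sqR(yaw,lean); return g+.019*M[:,2],M
def delta(P,M):
    o=get_obs();A=R.from_euler('xyz',o['orientation']).as_matrix()
    print('t',o['time_s'],'shift mm',(A.T@(P-o['position'])*1000).round(1),'rot',R.from_matrix(A.T@M).as_rotvec().round(3),'P',P.round(4))
E
python3 - <<'E'
from h import *
P,M=tcp_for((.491,-.2275,0),np.radians(68.2),.15)
delta(P-.12*M[:,2],M)
E
```

```text
t 0.1 shift mm [ -80.2 -337.5  107. ] rot [ 0.139 -0.066 -0.9  ] P [ 0.4501 -0.3297  0.1239]
```

>>> {"op": "move_arm", "data": {"fingers": 1, "newtons": 60, "steps": [{"tx": -12, "ty": -52, "tz": 10, "rx": 0.02, "ry": -0.01, "rz": -0.13}, {"tx": -24, "ty": -100, "tz": 30, "rx": 0.04, "ry": -0.02, "rz": -0.27}, {"tx": -36, "ty": -152, "tz": 48, "rx": 0.06, "ry": -0.03, "rz": -0.4}, {"tx": -48, "ty": -202, "tz": 64, "rx": 0.08, "ry": -0.04, "rz": -0.54}, {"tx": -60, "ty": -253, "tz": 80, "rx": 0.1, "ry": -0.05, "rz": -0.67}, {"tx": -70, "ty": -295, "tz": 94, "rx": 0.12, "ry": -0.06, "rz": -0.79}, {"tx": -80, "ty": -337, "tz": 107, "rx": 0.139, "ry": -0.066, "rz": -0.9}, {"tx": -80, "ty": -337, "tz": 107, "rx": 0.139, "ry": -0.066, "rz": -0.9}, {"tx": -80, "ty": -337, "tz": 107, "rx": 0.139, "ry": -0.066, "rz": -0.9}, {"tx": -80, "ty": -337, "tz": 107, "rx": 0.139, "ry": -0.066, "rz": -0.9}]}}

```text
time_s: 1.35
position: [0.4491, -0.3314, 0.1247]
orientation: [-2.993, -0.001, -0.382]
wrist_force: [-0.6, 0.0, 0.7]
opening: 0.0855
```

```bash
python3 - <<'E'
from h import *
P,M=tcp_for((.491,-.2275,0),np.radians(68.2),.15)
delta(P,M)
p,d=snap('scene','s1')
o=np.zeros((600,640,3),np.uint8);o=cv2.resize(p[40:200,180:380],None,fx=3.2,fy=3.2,interpolation=2)
cv2.imwrite('pics/c1.png',o[:,:,::-1])
E
```

```text
t 1.35 shift mm [ 1.000e-01 -2.000e+00  1.211e+02] rot [ 0.002 -0.002 -0.001] P [ 0.4568 -0.3131  0.0052]
```

View pics/c1.png

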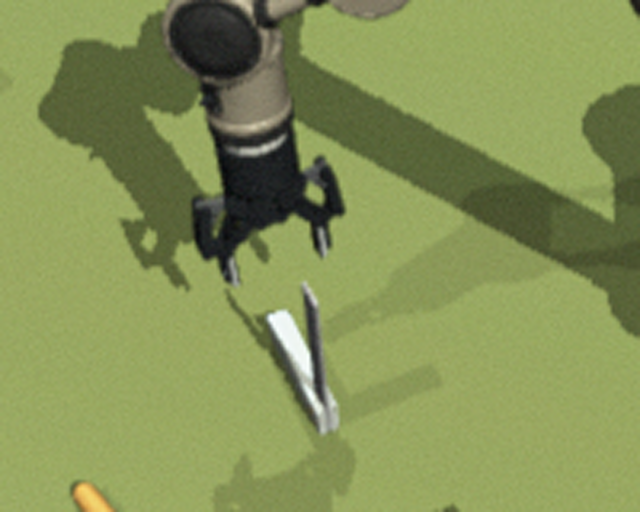

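The open fingers (crop (230,280) and (322,250)) straddle the line of the stock, and the blade is clear ahead. I'll go down.

>>> {"op": "move_arm", "data": {"steps": [{"ty": -1, "tz": 30}, {"ty": -2, "tz": 60}, {"ty": -2, "tz": 90}, {"ty": -2, "tz": 110}, {"ty": -2, "tz": 118}, {"ty": -2, "tz": 121}, {"ty": -2, "tz": 121}, {"ty": -2, "tz": 121}, {"ty": -2, "tz": 121}, {"ty": -2, "tz": 121}]}}

```text
schema error: expected keys tx, ty, tz, rx, ry, rz
```

>>> {"op": "move_arm", "data": {"fingers": 0, "newtons": 80, "steps": [{"tz": 0}, {"tz": 0}, {"tz": 0}, {"tz": 0}, {"tz": 0}, {"tz": 0}, {"tz": 0}, {"tz": 0}, {"tz": 0}, {"tz": 0}]}}

```text
schema error: expected keys tx, ty, tz, rx, ry, rz
```

```bash
python3 - <<'E'
from h import *
o=get_obs();print({k:np.round(v,4) for k,v in o.items()})
E
```

```text
{'time_s': np.float64(1.4), 'q': array([-0.8487,  0.531 ,  1.5454,  0.1468,  1.1348, -0.5333]), 'qd': array([ 0.0011, -0.0002,  0.0001,  0.0023, -0.001 , -0.0008]), 'joint_efforts': array([ 2.65300e-01, -4.95680e+01, -2.14462e+01,  5.38000e-01,
        3.41100e-01,  3.50000e-03]), 'position': array([ 0.4491, -0.3314,  0.1248]), 'orientation': array([-2.9935e+00, -1.7000e-03, -3.8220e-01]), 'wrist_force': array([-0.1192,  0.017 ,  0.172 ]), 'ft_torque': array([-0.0732, -0.0136,  0.0184]), 'opening': np.float64(0.0851)}
```

All six keys are needed in each row.

>>> {"op": "move_arm", "data": {"steps": [{"tx": 0, "ty": -1, "tz": 30, "rx": 0, "ry": 0, "rz": 0}, {"tx": 0, "ty": -2, "tz": 60, "rx": 0, "ry": 0, "rz": 0}, {"tx": 0, "ty": -2, "tz": 90, "rx": 0, "ry": 0, "rz": 0}, {"tx": 0, "ty": -2, "tz": 110, "rx": 0, "ry": 0, "rz": 0}, {"tx": 0, "ty": -2, "tz": 118, "rx": 0, "ry": 0, "rz": 0}, {"tx": 0, "ty": -2, "tz": 121, "rx": 0, "ry": 0, "rz": 0}, {"tx": 0, "ty": -2, "tz": 121, "rx": 0, "ry": 0, "rz": 0}, {"tx": 0, "ty": -2, "tz": 121, "rx": 0, "ry": 0, "rz": 0}, {"tx": 0, "ty": -2, "tz": 121, "rx": 0, "ry": 0, "rz": 0}, {"tx": 0, "ty": -2, "tz": 121, "rx": 0, "ry": 0, "rz": 0}]}}

```text
time_s: 2.65
position: [0.4574, -0.3123, 0.0052]
orientation: [-2.993, -0.002, -0.38]
wrist_force: [-0.1, 0.3, 0.6]
opening: 0.0856
```

>>> {"op": "move_arm", "data": {"fingers": 0, "newtons": 80, "steps": [{"tx": 0, "ty": 0, "tz": 0, "rx": 0, "ry": 0, "rz": 0}, {"tx": 0, "ty": 0, "tz": 0, "rx": 0, "ry": 0, "rz": 0}, {"tx": 0, "ty": 0, "tz": 0, "rx": 0, "ry": 0, "rz": 0}, {"tx": 0, "ty": 0, "tz": 0, "rx": 0, "ry": 0, "rz": 0}, {"tx": 0, "ty": 0, "tz": 0, "rx": 0, "ry": 0, "rz": 0}, {"tx": 0, "ty": 0, "tz": 0, "rx": 0, "ry": 0, "rz": 0}, {"tx": 0, "ty": 0, "tz": 0, "rx": 0, "ry": 0, "rz": 0}, {"tx": 0, "ty": 0, "tz": 0, "rx": 0, "ry": 0, "rz": 0}, {"tx": 0, "ty": 0, "tz": 0, "rx": 0, "ry": 0, "rz": 0}, {"tx": 0, "ty": 0, "tz": 0, "rx": 0, "ry": 0, "rz": 0}]}}

```text
time_s: 3.9
position: [0.4574, -0.3124, 0.0051]
orientation: [-2.993, -0.002, -0.38]
wrist_force: [-0.5, 0.1, 4.1]
opening: 0.021
```

```bash
python3 - <<'E'
from h import *
o=get_obs();print({k:np.round(v,4) for k,v in o.items()})
E
```

```text
{'time_s': np.float64(3.9), 'q': array([-0.815 ,  0.6879,  1.6577,  0.178 ,  0.8653, -0.555 ]), 'qd': array([ 0.0015, -0.0002, -0.0019, -0.001 ,  0.001 ,  0.0009]), 'joint_efforts': array([ 6.88700e-01, -4.92292e+01, -1.54169e+01,  6.12500e-01,
        2.23800e-01,  1.68000e-02]), 'position': array([ 0.4574, -0.3124,  0.0051]), 'orientation': array([-2.9932e+00, -1.6000e-03, -3.8040e-01]), 'wrist_force': array([-0.4577,  0.0521,  4.1423]), 'ft_torque': array([-0.0164,  0.2104,  0.0367]), 'opening': np.float64(0.021)}
```

>>> {"op": "move_arm", "data": {"steps": [{"tx": 0, "ty": -1.5, "tz": -10, "rx": 0, "ry": 0, "rz": 0}, {"tx": 0, "ty": -3, "tz": -20, "rx": 0, "ry": 0, "rz": 0}, {"tx": 0, "ty": -4.5, "tz": -30, "rx": 0, "ry": 0, "rz": 0}, {"tx": 0, "ty": -6, "tz": -40, "rx": 0, "ry": 0, "rz": 0}, {"tx": 0, "ty": -7.5, "tz": -50, "rx": 0, "ry": 0, "rz": 0}, {"tx": 0, "ty": -9, "tz": -59, "rx": 0, "ry": 0, "rz": 0}, {"tx": 0, "ty": -9, "tz": -59, "rx": 0, "ry": 0, "rz": 0}, {"tx": 0, "ty": -9, "tz": -59, "rx": 0, "ry": 0, "rz": 0}, {"tx": 0, "ty": -9, "tz": -59, "rx": 0, "ry": 0, "rz": 0}, {"tx": 0, "ty": -9, "tz": -59, "rx": 0, "ry": 0, "rz": 0}]}}

```text
time_s: 5.15
position: [0.4572, -0.3119, 0.0643]
orientation: [-2.993, -0.0, -0.38]
wrist_force: [0.5, 0.5, -3.3]
opening: 0.0206
```

```bash
python3 - <<'E'
from h import *
o=get_obs();print(o['wrist_force'],o['ft_torque'],o['opening'])
yaw=np.radians(76.3);D=np.array([np.cos(yaw),np.sin(yaw),0])
C=np.array([.545,.185,.012])
P,M=tcp_for(C-.075*D+[0,0,.045],yaw,.15);delta(P,M)
p,d=snap('scene','s2');W=cloud('scene',d)
# blade tilt in the square's frame
sub=W[40:190,180:380].reshape(-1,3)
A=R.from_euler('xyz',o['orientation']).as_matrix()
x=-A[:,1].copy();x[2]=0;x/=np.linalg.norm(x);y=np.cross([0,0,1],x)
B=np.array([x,y,[0,0,1]]);q=(sub-o['position'])@B.T
k=q[(q[:,0]>.04)&(q[:,0]<.13)&(abs(q[:,1])<.03)]
for z in np.arange(-.01,.2,.02):
    h=k[abs(k[:,2]-z)<.01]
    if len(h):print(z.round(3),len(h),h.min(0).round(4)[:2],h.max(0).round(4)[:2],np.median(h,0).round(4)[:2])
print('top',k[:,2].max())
cv2.imwrite('pics/c2.png',cv2.resize(p[20:200,200:380],None,fx=3,fy=3,interpolation=2)[:,:,::-1])
E
```

```text
[ 0.54663133  0.53259607 -3.28071805] [-0.2970108   0.09696738  0.01336374] 0.020584795681454347
t 5.15 shift mm [ -79.4 -324.6   50.7] rot [ 0.001 -0.022 -0.14 ] P [0.5054 0.0226 0.0622]
-0.01 10 [ 0.0425 -0.0113] [0.0883 0.0095] [0.0854 0.0008]
0.01 38 [ 0.044  -0.0123] [0.0914 0.01  ] [ 0.087  -0.0093]
0.03 78 [ 0.0412 -0.0125] [0.0922 0.0105] [ 0.0756 -0.0047]
0.05 22 [ 0.0446 -0.012 ] [0.092 0.001] [ 0.0719 -0.0022]
0.07 17 [ 0.0593 -0.0036] [0.0899 0.0004] [ 0.081  -0.0023]
0.09 17 [ 0.0572 -0.0038] [0.0919 0.0019] [ 0.08   -0.0023]
0.11 20 [ 0.0589 -0.0031] [0.0917 0.0007] [ 0.0763 -0.0021]
0.13 18 [ 0.0562 -0.0042] [0.0925 0.0014] [ 0.0771 -0.0018]
0.15 20 [ 0.0566 -0.0041] [0.0904 0.0011] [ 0.0759 -0.0023]
0.17 19 [ 0.0532 -0.0036] [0.0891 0.001 ] [ 0.0774 -0.0018]
0.19 29 [ 0.0585 -0.0042] [0.0909 0.0018] [ 0.0756 -0.0019]
top 0.38147674303179613
```

View pics/c2.png

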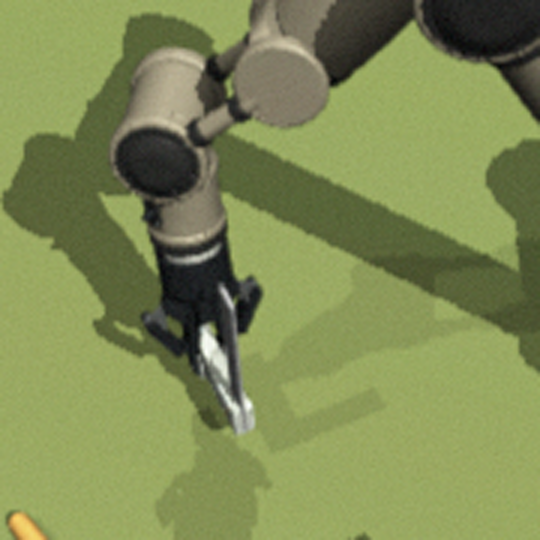

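The square is in the gripper with the blade vertical to within noise. The outer edge is 91.5 mm ahead of the TCP, against 92 expected. I'll move over the plate.

>>> {"op": "move_arm", "data": {"steps": [{"tx": -8, "ty": -32, "tz": 5, "rx": 0, "ry": 0, "rz": -0.01}, {"tx": -18, "ty": -75, "tz": 12, "rx": 0, "ry": -0.004, "rz": -0.03}, {"tx": -29, "ty": -120, "tz": 19, "rx": 0, "ry": -0.008, "rz": -0.05}, {"tx": -40, "ty": -165, "tz": 26, "rx": 0, "ry": -0.011, "rz": -0.07}, {"tx": -51, "ty": -210, "tz": 33, "rx": 0, "ry": -0.014, "rz": -0.09}, {"tx": -62, "ty": -255, "tz": 40, "rx": 0, "ry": -0.017, "rz": -0.11}, {"tx": -72, "ty": -294, "tz": 46, "rx": 0, "ry": -0.02, "rz": -0.13}, {"tx": -79.4, "ty": -324.6, "tz": 50.7, "rx": 0.001, "ry": -0.022, "rz": -0.14}, {"tx": -79.4, "ty": -324.6, "tz": 50.7, "rx": 0.001, "ry": -0.022, "rz": -0.14}, {"tx": -79.4, "ty": -324.6, "tz": 50.7, "rx": 0.001, "ry": -0.022, "rz": -0.14}]}}

```text
time_s: 6.45
position: [0.5056, 0.0222, 0.0624]
orientation: [-2.992, -0.0, -0.238]
wrist_force: [-0.6, 0.2, -4.0]
opening: 0.0207
```

```bash
python3 - <<'E'
from h import *
o=get_obs();print(o['wrist_force'],o['ft_torque'],o['opening'])
yaw=np.radians(76.3);D=np.array([np.cos(yaw),np.sin(yaw),0])
C=np.array([.545,.185,.012])
P,M=tcp_for(C-.045*D+[0,0,.004],yaw,.15);delta(P,M)
B=np.array([[D[0],D[1],0],[-D[1],D[0],0],[0,0,1]])
out=[]
for n in('scene','top'):
    p,d=snap(n,n+'3');W=cloud(n,d);q=((W.reshape(-1,3))-C)@B.T
    k=q[(q[:,0]>-.12)&(q[:,0]<-.055)&(abs(q[:,1])<.03)]
    for z in (.1,.14,.18,.22):
        h=k[abs(k[:,2]-z)<.015]
        if len(h):print(n,'blade',z,len(h),h.min(0).round(4)[:2],h.max(0).round(4)[:2])
    k=q[(q[:,0]>-.045)&(q[:,0]<.06)&(abs(q[:,1])<.03)]
    for z in (.08,.12,.16,.2,.238):
        h=k[abs(k[:,2]-z)<.012]
        if len(h):print(n,'post',z,len(h),h.min(0).round(4)[:2],h.max(0).round(4)[:2])
    u,v={'scene':(300,150),'top':(200,160)}[n]
    out.append(cv2.resize(p[v:v+150,u:u+150],(400,400),interpolation=2))
cv2.imwrite('pics/c3.png',np.hstack(out)[:,:,::-1])
E
```

```text
[-0.55990838  0.23132761 -4.03372296] [-0.3476623   0.08148517 -0.0261378 ] 0.020707382911949596
t 6.45 shift mm [ -0.2 -23.9  45.3] rot [ 0.001 -0.     0.001] P [0.5125 0.0517 0.0212]
scene blade 0.1 56 [-0.1197 -0.011 ] [-0.0775  0.0092]
scene blade 0.14 49 [-0.1134 -0.0049] [-0.079   0.0007]
scene blade 0.18 53 [-0.1118 -0.0047] [-0.0773  0.0013]
scene blade 0.22 52 [-0.1093 -0.0038] [-0.0774  0.0015]
scene post 0.08 88 [-0.0086 -0.0229] [0.0349 0.0169]
scene post 0.12 101 [-0.0136 -0.0225] [0.0297 0.0207]
scene post 0.16 97 [-0.0179 -0.022 ] [0.023  0.0179]
scene post 0.2 117 [-0.0272 -0.0224] [0.0182 0.0169]
scene post 0.238 259 [-0.0311 -0.0217] [0.0129 0.0192]
top blade 0.1 20 [-1.087e-01  1.000e-04] [-0.0784  0.0118]
top blade 0.14 22 [-0.1089 -0.0012] [-0.0783  0.0027]
top blade 0.18 25 [-0.109  -0.0017] [-0.0773  0.0026]
top blade 0.22 24 [-0.1084 -0.0009] [-0.0762  0.0026]
top post 0.08 17 [-0.0077 -0.011 ] [0.0308 0.0205]
top post 0.12 24 [-0.0138 -0.0143] [0.0273 0.0205]
top post 0.16 23 [-0.0195 -0.0174] [0.0235 0.0207]
top post 0.2 26 [-0.0245 -0.0121] [0.0142 0.0206]
top post 0.238 239 [-0.0278 -0.0196] [0.0119 0.0209]
```

View pics/c3.png

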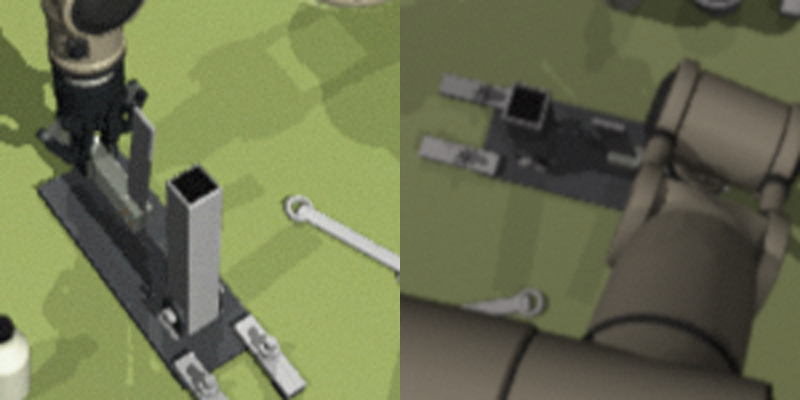

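Laterally the blade and post agree within 2 mm in both views. In the left crop the blade stands at (142,160), short of the post at (190,250). I'll go down to about 4 mm above the plate.

>>> {"op": "move_arm", "data": {"steps": [{"tx": 0, "ty": -4, "tz": 8, "rx": 0, "ry": 0, "rz": 0}, {"tx": 0, "ty": -8, "tz": 15, "rx": 0, "ry": 0, "rz": 0}, {"tx": 0, "ty": -12, "tz": 23, "rx": 0, "ry": 0, "rz": 0}, {"tx": 0, "ty": -16, "tz": 31, "rx": 0, "ry": 0, "rz": 0}, {"tx": 0, "ty": -20, "tz": 38, "rx": 0, "ry": 0, "rz": 0}, {"tx": 0, "ty": -22, "tz": 42, "rx": 0, "ry": 0, "rz": 0}, {"tx": 0, "ty": -24, "tz": 45, "rx": 0, "ry": 0, "rz": 0}, {"tx": 0, "ty": -24, "tz": 45, "rx": 0, "ry": 0, "rz": 0}, {"tx": 0, "ty": -24, "tz": 45, "rx": 0, "ry": 0, "rz": 0}, {"tx": 0, "ty": -24, "tz": 45, "rx": 0, "ry": 0, "rz": 0}]}}

```text
time_s: 7.8
position: [0.5129, 0.052, 0.0217]
orientation: [-2.992, -0.001, -0.239]
wrist_force: [-0.2, 0.3, -4.4]
opening: 0.0211
```

>>> {"op": "move_arm", "data": {"steps": [{"tx": 0, "ty": 0, "tz": 1, "rx": 0, "ry": 0, "rz": 0}, {"tx": 0, "ty": 0, "tz": 1.5, "rx": 0, "ry": 0, "rz": 0}, {"tx": 0, "ty": 0.3, "tz": 2, "rx": 0, "ry": 0, "rz": 0}, {"tx": 0, "ty": 0.4, "tz": 2.5, "rx": 0, "ry": 0, "rz": 0}, {"tx": 0, "ty": 0.5, "tz": 3, "rx": 0, "ry": 0, "rz": 0}, {"tx": 0, "ty": 0.5, "tz": 3, "rx": 0, "ry": 0, "rz": 0}, {"tx": 0, "ty": 0.5, "tz": 3, "rx": 0, "ry": 0, "rz": 0}, {"tx": 0, "ty": 0.5, "tz": 3, "rx": 0, "ry": 0, "rz": 0}, {"tx": 0, "ty": 0.5, "tz": 3, "rx": 0, "ry": 0, "rz": 0}, {"tx": 0, "ty": 0.5, "tz": 3, "rx": 0, "ry": 0, "rz": 0}]}}

```text
time_s: 9.05
position: [0.5127, 0.052, 0.0185]
orientation: [-2.992, -0.0, -0.239]
wrist_force: [-0.4, 0.9, -3.6]
opening: 0.0208
```

```bash
python3 - <<'E'
from h import *
o=get_obs();print(o['position'],o['wrist_force'],o['ft_torque'],o['opening'])
yaw=np.radians(76.3);D=np.array([np.cos(yaw),np.sin(yaw),0])
C=np.array([.545,.185,.012])
P,M=tcp_for(C-.0*D,yaw,.15);delta(P,M)
E
```

```text
[0.51274652 0.0520249  0.0185039 ] [-0.39797397  0.93459719 -3.57503017] [-0.33681946  0.08091073 -0.03213725] 0.020768852294775778
t 9.05 shift mm [ -0.1 -44.    7.9] rot [ 0. -0.  0.] P [0.5232 0.0955 0.0172]
```

>>> {"op": "move_arm", "data": {"steps": [{"tx": 0, "ty": 0, "tz": 0.3, "rx": 0, "ry": 0, "rz": 0}, {"tx": 0, "ty": 0, "tz": 0.6, "rx": 0, "ry": 0, "rz": 0}, {"tx": 0, "ty": 0.1, "tz": 0.9, "rx": 0, "ry": 0, "rz": 0}, {"tx": 0, "ty": 0.2, "tz": 1.2, "rx": 0, "ry": 0, "rz": 0}, {"tx": 0, "ty": 0.2, "tz": 1.5, "rx": 0, "ry": 0, "rz": 0}, {"tx": 0, "ty": 0.2, "tz": 1.5, "rx": 0, "ry": 0, "rz": 0}, {"tx": 0, "ty": 0.2, "tz": 1.5, "rx": 0, "ry": 0, "rz": 0}, {"tx": 0, "ty": 0.2, "tz": 1.5, "rx": 0, "ry": 0, "rz": 0}, {"tx": 0, "ty": 0.2, "tz": 1.5, "rx": 0, "ry": 0, "rz": 0}, {"tx": 0, "ty": 0.2, "tz": 1.5, "rx": 0, "ry": 0, "rz": 0}]}}

```text
time_s: 10.3
position: [0.5128, 0.052, 0.0171]
orientation: [-2.992, -0.0, -0.239]
wrist_force: [-3.0, -1.6, 1.2]
opening: 0.021
```

```bash
python3 - <<'E'
from h import *
o=get_obs();print(o['position'],o['wrist_force'],o['ft_torque'],o['opening'])
E
```

```text
[0.51278416 0.05202037 0.01714111] [-2.98196342 -1.58955252  1.18674952] [-0.29475348  0.37123387  0.11326393] 0.021039684883636715
```

>>> {"op": "move_arm", "data": {"steps": [{"tx": 0, "ty": -3.4, "tz": 0.5, "rx": 0, "ry": 0, "rz": 0}, {"tx": 0, "ty": -6.7, "tz": 1.0, "rx": 0, "ry": 0, "rz": 0}, {"tx": 0, "ty": -10.1, "tz": 1.5, "rx": 0, "ry": 0, "rz": 0}, {"tx": 0, "ty": -13.4, "tz": 2.0, "rx": 0, "ry": 0, "rz": 0}, {"tx": 0, "ty": -16.8, "tz": 2.5, "rx": 0, "ry": 0, "rz": 0}, {"tx": 0, "ty": -20.2, "tz": 3.0, "rx": 0, "ry": 0, "rz": 0}, {"tx": 0, "ty": -23.5, "tz": 3.5, "rx": 0, "ry": 0, "rz": 0}, {"tx": 0, "ty": -26.9, "tz": 4.1, "rx": 0, "ry": 0, "rz": 0}, {"tx": 0, "ty": -30.3, "tz": 4.6, "rx": 0, "ry": 0, "rz": 0}, {"tx": 0, "ty": -33.6, "tz": 5.1, "rx": 0, "ry": 0, "rz": 0}]}}

```text
time_s: 11.55
position: [0.5209, 0.085, 0.0171]
orientation: [-2.992, -0.001, -0.239]
wrist_force: [-2.1, -6.0, 4.4]
opening: 0.0213
```

```bash
cat > chk.py <<'E'
from h import *
import sys
o=get_obs();yaw=np.radians(76.3);D=np.array([np.cos(yaw),np.sin(yaw),0])
C=np.array([.545,.185,.012]);B=np.array([[D[0],D[1],0],[-D[1],D[0],0],[0,0,1]])
print('t',o['time_s'],'F local',(B@o['wrist_force']).round(2),'M local',(B@o['ft_torque']).round(2),'open',o['opening'].round(4))
M=R.from_euler('xyz',o['orientation']).as_matrix()
x=-M[:,1].copy();x[2]=0;x/=np.linalg.norm(x)
s=o['position']-.019*M[:,2]+.095*x-[0,0,.024]
print('square by tcp, local mm',(B@(s-C)*1000).round(1),'yaw',np.degrees(np.arctan2(x[1],x[0])).round(2))
if len(sys.argv)>1:
    p,d=snap('scene',sys.argv[1]);q=(cloud('scene',d).reshape(-1,3)-C)@B.T
    c=q[(abs(q[:,1])<.035)&(q[:,0]<.08)&(q[:,0]>-.06)]
    tp=c[(c[:,2]>.232)&(c[:,2]<.247)];print('post top x',tp.min(0).round(4)[0],tp.max(0).round(4)[0],np.median(tp,0).round(4))
    for z in(.1,.14,.18,.22):
        h=c[(abs(c[:,2]-z)<.012)];print(z,'max x (rear face)',np.percentile(h[:,0],[0,50,97]).round(4))
    cv2.imwrite(f'pics/{sys.argv[1]}c.png',cv2.resize(p[170:320,310:460],(600,600),interpolation=2)[:,:,::-1])
E
python3 chk.py
```

```text
Traceback (most recent call last):
  File "chk.py", line 5, in <module>
    print('t',o['time_s'],'F local',(B@o['wrist_force']).round(2),'M local',(B@o['ft_torque']).round(2),'open',o['opening'].round(4))
                                                                                                               ^^^^^^^^^^^^^^^^^^
AttributeError: 'float' object has no attribute 'round'
```

```bash
sed -i "s/o\['opening'\].round(4)/round(o['opening'],4)/" chk.py; python3 chk.py s4
```

```text
t 11.55 F local [-6.35  0.58  4.45] M local [ 0.04  0.89 -0.02] open 0.0213
square by tcp, local mm [-10.7  -0.2  -0.1] yaw 76.34
post top x -0.0183 0.0243 [ 0.0056 -0.0027  0.2401]
0.1 max x (rear face) [-0.0472  0.026   0.0337]
0.14 max x (rear face) [-0.0474  0.0228  0.0312]
0.18 max x (rear face) [-0.0445  0.024   0.0281]
0.22 max x (rear face) [-0.0158  0.0223  0.0253]
```

View pics/s4c.png

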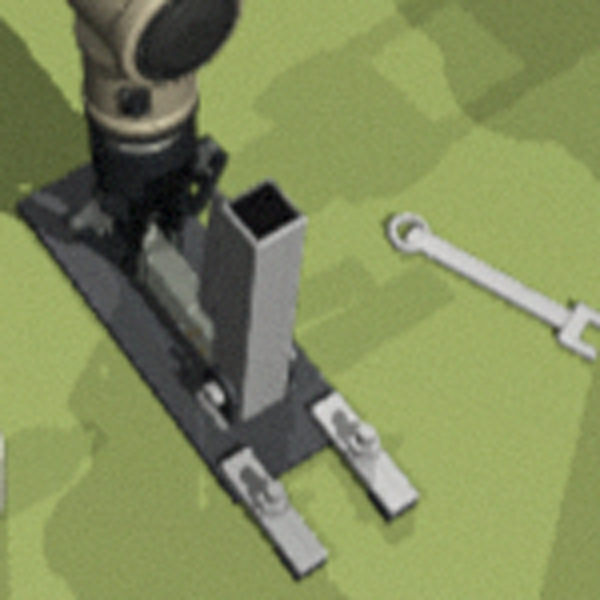

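The blade is at the post's near face (crop (215,230)), and the post is swinging up. I'll keep sliding slowly.

>>> {"op": "move_arm", "data": {"steps": [{"tx": 0, "ty": -0.8, "tz": 0.1, "rx": 0, "ry": 0, "rz": 0}, {"tx": 0, "ty": -1.6, "tz": 0.2, "rx": 0, "ry": 0, "rz": 0}, {"tx": 0, "ty": -2.4, "tz": 0.4, "rx": 0, "ry": 0, "rz": 0}, {"tx": 0, "ty": -3.2, "tz": 0.5, "rx": 0, "ry": 0, "rz": 0}, {"tx": 0, "ty": -4.0, "tz": 0.6, "rx": 0, "ry": 0, "rz": 0}, {"tx": 0, "ty": -4.8, "tz": 0.7, "rx": 0, "ry": 0, "rz": 0}, {"tx": 0, "ty": -5.5, "tz": 0.8, "rx": 0, "ry": 0, "rz": 0}, {"tx": 0, "ty": -6.2, "tz": 0.9, "rx": 0, "ry": 0, "rz": 0}, {"tx": 0, "ty": -7.0, "tz": 1.1, "rx": 0, "ry": 0, "rz": 0}, {"tx": 0, "ty": -7.0, "tz": 1.1, "rx": 0, "ry": 0, "rz": 0}]}}

```text
time_s: 12.85
position: [0.5226, 0.0918, 0.0171]
orientation: [-2.992, -0.001, -0.239]
wrist_force: [-1.0, -5.3, 4.9]
opening: 0.021
```

```bash
python3 chk.py s5
```

```text
t 12.85 F local [-5.38 -0.32  4.93] M local [ 0.02  0.88 -0.02] open 0.021
square by tcp, local mm [-3.7 -0.2 -0.1] yaw 76.34
post top x -0.0091 0.0329 [ 0.0135 -0.0031  0.2404]
0.1 max x (rear face) [-0.0414  0.0305  0.0365]
0.14 max x (rear face) [-0.0412  0.029   0.0351]
0.18 max x (rear face) [-0.0395  0.0284  0.034 ]
0.22 max x (rear face) [-0.007   0.0302  0.0328]
```

>>> {"op": "move_arm", "data": {"steps": [{"tx": 0, "ty": -0.5, "tz": 0.1, "rx": 0, "ry": 0, "rz": 0}, {"tx": 0, "ty": -1.0, "tz": 0.15, "rx": 0, "ry": 0, "rz": 0}, {"tx": 0, "ty": -1.5, "tz": 0.2, "rx": 0, "ry": 0, "rz": 0}, {"tx": 0, "ty": -2.0, "tz": 0.3, "rx": 0, "ry": 0, "rz": 0}, {"tx": 0, "ty": -2.5, "tz": 0.4, "rx": 0, "ry": 0, "rz": 0}, {"tx": 0, "ty": -3.0, "tz": 0.45, "rx": 0, "ry": 0, "rz": 0}, {"tx": 0, "ty": -3.5, "tz": 0.5, "rx": 0, "ry": 0, "rz": 0}, {"tx": 0, "ty": -4.0, "tz": 0.6, "rx": 0, "ry": 0, "rz": 0}, {"tx": 0, "ty": -4.0, "tz": 0.6, "rx": 0, "ry": 0, "rz": 0}, {"tx": 0, "ty": -4.0, "tz": 0.6, "rx": 0, "ry": 0, "rz": 0}]}}

```text
time_s: 14.15
position: [0.5236, 0.0957, 0.0171]
orientation: [-2.992, -0.001, -0.239]
wrist_force: [-0.3, -5.0, 4.4]
opening: 0.021
```

```bash
python3 chk.py s6
```

```text
t 14.15 F local [-4.93 -0.89  4.38] M local [ 0.01  0.83 -0.  ] open 0.021
square by tcp, local mm [ 0.3 -0.3 -0.1] yaw 76.33
post top x -0.0044 0.0381 [ 0.0177 -0.0024  0.2408]
0.1 max x (rear face) [-0.0343  0.0263  0.0381]
0.14 max x (rear face) [-0.0347  0.0332  0.0377]
0.18 max x (rear face) [-0.036   0.0285  0.0377]
0.22 max x (rear face) [-0.0021  0.0343  0.0372]
```

>>> {"op": "move_arm", "data": {"steps": [{"tx": 0, "ty": -0.2, "tz": 0, "rx": 0, "ry": 0, "rz": 0}, {"tx": 0, "ty": -0.4, "tz": 0.05, "rx": 0, "ry": 0, "rz": 0}, {"tx": 0, "ty": -0.6, "tz": 0.1, "rx": 0, "ry": 0, "rz": 0}, {"tx": 0, "ty": -0.8, "tz": 0.1, "rx": 0, "ry": 0, "rz": 0}, {"tx": 0, "ty": -1.0, "tz": 0.15, "rx": 0, "ry": 0, "rz": 0}, {"tx": 0, "ty": -1.2, "tz": 0.2, "rx": 0, "ry": 0, "rz": 0}, {"tx": 0, "ty": -1.3, "tz": 0.2, "rx": 0, "ry": 0, "rz": 0}, {"tx": 0, "ty": -1.3, "tz": 0.2, "rx": 0, "ry": 0, "rz": 0}, {"tx": 0, "ty": -1.3, "tz": 0.2, "rx": 0, "ry": 0, "rz": 0}, {"tx": 0, "ty": -1.3, "tz": 0.2, "rx": 0, "ry": 0, "rz": 0}]}}

```text
time_s: 15.45
position: [0.5238, 0.0965, 0.0171]
orientation: [-2.993, -0.001, -0.239]
wrist_force: [-2.5, -9.0, 6.5]
opening: 0.0209
```

```bash
python3 chk.py s7
```

```text
t 15.45 F local [-9.31  0.31  6.48] M local [0.03 1.23 0.04] open 0.0209
square by tcp, local mm [ 1.2 -0.3 -0.1] yaw 76.34
post top x -0.003 0.0386 [ 0.0203 -0.0029  0.2406]
0.1 max x (rear face) [-0.0342  0.0336  0.038 ]
0.14 max x (rear face) [-0.0352  0.029   0.0377]
0.18 max x (rear face) [-0.036   0.0304  0.038 ]
0.22 max x (rear face) [-0.0029  0.0337  0.0381]
```

>>> {"op": "move_arm", "data": {"steps": [{"tx": 0, "ty": -0.2, "tz": 0.05, "rx": 0, "ry": 0, "rz": 0}, {"tx": 0, "ty": -0.4, "tz": 0.1, "rx": 0, "ry": 0, "rz": 0}, {"tx": 0, "ty": -0.6, "tz": 0.1, "rx": 0, "ry": 0, "rz": 0}, {"tx": 0, "ty": -0.6, "tz": 0.1, "rx": 0, "ry": 0, "rz": 0}, {"tx": 0, "ty": -0.6, "tz": 0.1, "rx": 0, "ry": 0, "rz": 0}, {"tx": 0, "ty": -0.6, "tz": 0.1, "rx": 0, "ry": 0, "rz": 0}, {"tx": 0, "ty": -0.6, "tz": 0.1, "rx": 0, "ry": 0, "rz": 0}, {"tx": 0, "ty": -0.6, "tz": 0.1, "rx": 0, "ry": 0, "rz": 0}, {"tx": 0, "ty": -0.6, "tz": 0.1, "rx": 0, "ry": 0, "rz": 0}, {"tx": 0, "ty": -0.6, "tz": 0.1, "rx": 0, "ry": 0, "rz": 0}]}}

```text
time_s: 16.75
position: [0.5237, 0.0965, 0.0171]
orientation: [-2.994, -0.0, -0.238]
wrist_force: [-2.8, -11.4, 8.2]
opening: 0.0211
```

```bash
python3 chk.py s8; python3 - <<'E'
from h import *
p=np.load('s8.npz')['p'];cv2.imwrite('pics/s8d.png',cv2.resize(p[180:290,310:420],(600,600),interpolation=2)[:,:,::-1])
E
```

```text
t 16.75 F local [-11.78   0.02   8.18] M local [0.05 1.8  0.01] open 0.0211
square by tcp, local mm [ 1.2 -0.2 -0.1] yaw 76.34
post top x -0.0031 0.039 [ 0.0193 -0.0032  0.2404]
0.1 max x (rear face) [-0.0332  0.0324  0.0383]
0.14 max x (rear face) [-0.0343  0.0281  0.0381]
0.18 max x (rear face) [-0.0351  0.0274  0.0389]
0.22 max x (rear face) [-0.0019  0.0353  0.0384]
```

View pics/s8d.png

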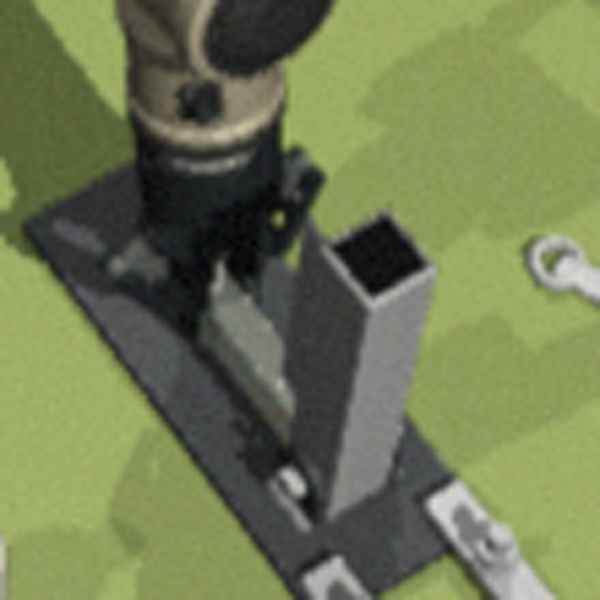

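The TCP has met a firm stop and the post's rear face is plumb (x 38.1–38.9 mm at every height). The wrist reads about 12 N on the post side and 8 N + 4 N weight on the plate. The blade lies against the post (crop (310,260)) and the stock is flat, so I'll hand in.

```bash
python3 -c "
from rig import *
close_job();o=get_obs();print(o['time_s'],o['wrist_force'],o['opening'])"
```

```text
the job is handed in; nothing more can be done
the job is handed in; nothing more can be done
```

I gripped the try square by its stock at 80 N and stood it on the plate. I then slid it into the corner until the blade swung the post upright and met a firm stop. I handed in about 17 s into the 48 s limit, with the gripper still holding the square there. The job gives no verdict, so these are my last checks before handing in:

| Check | Last reading | Limit |
|---|---|---|
| Square's corner from the inside corner, x / y / z (from TCP) | 1.2 / −0.2 / −0.1 mm | ±4 / ±12 / ±3 mm |
| Square's direction against the plate's (estimated at 76.3°) | within about 0.001 rad | 0.07 rad |
| Post lean (rear face, depth image) | within about 0.005 rad | ±0.015 rad |
| Push towards the post (wrist, including friction on the plate) | about 12 N | 1 to 40 N |
| Press on the plate (wrist plus the square's weight) | about 12 N | 1 to 40 N |

- **Least certain:** the 1.2 mm in x is about the size of the camera calibration error (2 mm). I did not measure the blade's verticality directly at the end; I judged it from the upright post and the steady tool angle.
- **Force split:** the wrist reading does not separate the post's share from friction, so the actual push on the post is somewhat under 12 N.
- **Other tools:** I never worked near them and did not measure them again at the end.
- **Refused moves:** two move calls were rejected for missing keys; nothing moved and I sent them again correctly.

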